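Stack the storage boxes and leave the vented cap cracked open

TASK

Build up the column of storage boxes: set the plain box squarely on the box fixed to the plinth, then the box with the metal screw cap squarely on top of that, each with its feet fully down inside the rim of the lid below. On the finished column, screw the cap down (clockwise) until it bottoms out, then back it off a quarter turn so that the box can breathe, and finish there, with the fingers still gripping the cap and the column still seated. Do not shift the other things on the worktop.

Things in the scene. Friction and masses are not known exactly. Their poses are not given: they have to be found in the camera images.
- base_box: Fixed first box of the column: white enamel, pale wooden lid, like the plain box, on a low wooden plinth (100 x 76 x 12 mm). Origin: centre of the plinth's underside, z up; the box is 84 mm along x, 60 mm along y. Flat lid top 62 mm above the origin, with a raised rim at its edge, 4 mm high, 3 mm thick (78 x 54 mm inside). Its place and yaw vary.
- base_box_seat (a point): Centre of the fixed box's lid top inside the rim, 62 mm above the base_box origin, same axes: where the plain box's origin belongs.
- plain_box: Loose closed box without a cap, about 0.3 kg: white enamel, fixed wooden lid; 84 mm along x, 60 mm along y. Origin: centre of its underside at the bottom of its four feet, z up. The feet are rounded (6 mm, outline 74 x 50 mm) and drop inside a lid rim with 2 mm play (about 0.1 rad of turn). Straight sides from 6 mm up; lid top 50 mm up, rim (as base_box) to 54 mm.
- plain_box_seat (a point): Centre of the plain box's lid top inside the rim, 50 mm above its origin, same axes: where the capped box's origin belongs.
- cap_box: Loose closed box with the metal screw cap, about 0.35 kg: body, feet, size and origin as the plain box (84 mm along x, 60 mm along y, lid top 50 mm up), but the lid is flat, without a rim, and carries a threaded neck in the middle. The cap reaches from 58 to 80 mm above the origin when fully down, up to 2 mm higher at the start.
- cap_top (a point): Centre of the screw cap's top face, on its axis, above the middle of the capped box; x along the short dark pointer line on top, z up. Round knurled aluminium cap, 41 mm in diameter: it reaches from this point down 22 mm, with 8 mm of clear neck between it and the lid.
- cap (a joint): Turn of the screw cap relative to its box, rad: 0 = fully down against its hard stop; grows as it is unscrewed, counter-clockwise seen from above; screwing down is clockwise. The thread rises 5 mm a full turn, drags with about 0.025 N m and stays where it is left; other end of travel 4.0. Starts at 1.2 to 2.4.
- cap_lift: The screw cap as a solid (threaded insert with the cap on it). Origin: on the cap's axis at its lower edge, 58 mm above the capped box's origin when fully down; it rises with the thread but does not turn.
- spice_jar_a: Bystander, not part of the job: round spice jar, 45 mm across, 106 mm tall; loose. Origin: centre of its underside.
- spice_jar_b: Bystander, not part of the job: round spice jar, 44 mm across, 105 mm tall; loose. Origin: centre of its underside.
- tea_light: Bystander, not part of the job: small candle cup, 38 mm across, 15 mm tall; loose. Origin: centre of its underside.
- garlic_big: Bystander, not part of the job: garlic bulb, 49 mm across, 62 mm tall; loose. Origin: centre of its underside.

How it is judged:
By the outcome, as a careful person would: the job done as asked, in the order asked, and still so for the second after the job is handed in, while the arm keeps its last pose, push and grip.
It also fails if it takes over 72 s, if anything falls off the work surface, if the arm or the gripper's body presses on something with over 40 N, if the wrist force passes 120 N, or if a joint passes its speed limit or range.

ROBOT

A 7-joint arm with a two-finger parallel gripper is mounted at the origin on a cart in front of the work surface, level with it; the furniture and walls round the work are solid. World frame = base frame: x ahead of the robot, y to its left, z up, the work surface at z = 0. Lengths are in m, angles in rad, forces in N, time in s.
With the tool pointing down it reaches from about 0.425 to 0.925 m from the base axis. Payload 6.8 kg.
Tool frame: the origin (TCP) lies on the centre line of the jaws, within the pads' length; the fingertips stand 25 mm ahead of it and the grasp point (between the pads) lies 6 mm ahead of it; z points along the fingers, y is the line along which they close (so a half turn about z gives the same grasp; the last joint's range is limited). The gripper opens to 85 mm and grips with 20 to 120 N. Pads are 22 mm wide; open, the fingers measure 114 mm over their backs; the gripper's body (76 mm by 85 mm) begins 54 mm behind the grasp point. The pads swing forward as they close: fully open they stand 13 mm farther back than shut.
Start: joints at [-1.403, 0.477, 0.022, 1.555, -0.011, 1.109, -0.083], TCP at [0.184, 0.65, 0.256] pointing down, gripper open.
Joint ranges: [-2.96, 2.96], [-0.34, 2.1], [-1.41, 1.46], [0.24, 2.44], [-1.37, 4.51], [0.17, 1.92], [-2.96, 2.96]. Speed limits (rad/s): [2.39, 2.39, 3.14, 3.14, 3.14, 3.14, 3.14].

INTERFACE

Orientations are given as a rotation vector (axis times angle).
In Python, from bench import status, imaging, workorder gives the robot as it stands.
- The arm moves only by the tool send_rows, never from a script. Its argument "steps" is a list of rows, each an object of numbers: "dx", "dy", "dz": the shift along the tool's x, y, z in cm; "yaw": the turn about the tool's z in degrees; "gripper": the opening, from 0 (shut) to 1 (fully open). A call has 1 to 5 rows; each row is the pose to reach, as a shift and turn from the pose commanded when the call began, along the tool's axes at that moment; what a row does not reach only later rows make up. A row lasts 1/8 s, in which the tool goes at most 62.5 mm and 10.7 degrees, less where a joint would pass 70% of its speed; a pose out of reach is approached as far as the arm can. A call with a gripper value outside its range is refused whole. The fingers move at their own pace and stop on an object; "force" is the grip in N (left out, the last holds). Time passes only in rows, so rows that repeat a pose let the fingers close. It gives the time, the measured TCP pose, the force, the opening and the grip force at its end, in the units of the state.
- status.get_obs(): the state, without advancing time (a new reading comes with each control period).
- imaging.grab_frame(name): name is "side" or "top"; returns a dict with "color" (480x640x3 uint8, red, green, blue), "depth" (480x640 float32, m along the optical axis (not along the pixel's ray), 0 where there is no reading), "K" (3x3 intrinsics, pixels), "R" (3x3) and "t" (3): a world point X has camera coordinates R X + t. Camera axes: x right, y down, z forward; pixel columns grow to the right and rows downward; lengths in m; the calibration is good to about 2 mm. A picture is of the moment at which its call begins.
- workorder.hand_in(): hands the job in; it is judged then, once.
The state is a dict: "clock": time; "joints": joint angles; "qvel": joint speeds; "tau": joint torques, N m; "tcp_pos": TCP position; "orientation": TCP orientation; "contact_force": force on the tool from outside, world axes, zero at the start; "moment": the same for the moment, N m; "grip_width": finger opening in m; "gripper_force": force on a finger pad.
Only numpy, scipy, OpenCV 4.12 (cv2) and the standard library are available. Lean on these libraries where they do the work, as an engineer would, in place of code of your own. Each camera call takes 0.05 s, during which the arm holds its last target. There are 200 camera calls.

## Working session

There is one attempt and no reset: what is moved stays moved. The work goes in short steps, Python scripts to look and compute and a tool call to move; the robot and the scene stay as the last step left them, time stands still between calls to the robot, and variables do not carry over. Pictures are saved under pics/ and viewed, at most 10 in all, crops included, and the job is handed in when it is done.

Besides the shell and the picture viewer there is one more tool, called as a command line: name --argument value ..., lists and objects as JSON in quotes. send_rows: Moves the arm, as the interface text tells. Its arguments: {"type":"object","properties":{"steps":{"type":"array"},"force":{"type":"number"}},"required":["steps"]}

```bash
mkdir -p pics; ls; cat > h.py <<'E'
import numpy as np,cv2
from bench import status,imaging,workorder
def save(n,f): cv2.imwrite(f'pics/{n}.png',cv2.cvtColor(f['color'],cv2.COLOR_RGB2BGR))
def world(f):
    d=f['depth'];v,u=np.mgrid[:480,:640];K=f['K']
    P=np.stack([(u-K[0,2])/K[0,0]*d,(v-K[1,2])/K[1,1]*d,d],-1)
    return (P-f['t'])@f['R']
E
python3 - <<'E'
from h import *
o=status.get_obs()
print({k:np.round(v,3) for k,v in o.items()})
for n in('side','top'):
    f=imaging.grab_frame(n);save(n+'0',f);np.savez(f'pics/{n}0.npz',**f)
    print(n,f['K'][0,0],f['R'].round(3).tolist(),f['t'].round(3),'cam',(-f['R'].T@f['t']).round(3))
E
```

```text
pics
{'clock': np.float64(0.0), 'joints': array([-1.403,  0.478,  0.022,  1.556, -0.012,  1.109, -0.083]), 'qvel': array([ 0.002, -0.002, -0.001, -0.   , -0.   , -0.001,  0.001]), 'tau': array([-1.0000e-03, -5.9646e+01,  1.6080e+00, -2.8121e+01,  1.3000e-02,
        9.0000e-03, -0.0000e+00]), 'tcp_pos': array([0.184, 0.649, 0.255]), 'orientation': array([-4.320e-01, -3.112e+00,  3.000e-03]), 'contact_force': array([-0.786,  1.212,  0.49 ]), 'moment': array([-0.014, -0.02 , -0.003]), 'gripper_force': np.float64(0.0), 'grip_width': np.float64(0.086)}
side 522.8807768840499 [[-0.986, -0.164, 0.001], [-0.085, 0.503, -0.86], [0.141, -0.848, -0.51]] [0.491 0.142 0.873] cam [0.373 0.75  0.567]
top 438.40785177403063 [[0.028, -1.0, 0.013], [-0.994, -0.029, -0.102], [0.102, -0.01, -0.995]] [-0.039  0.533  0.863] cam [ 0.443 -0.015  0.914]
```

View pics/side0.png

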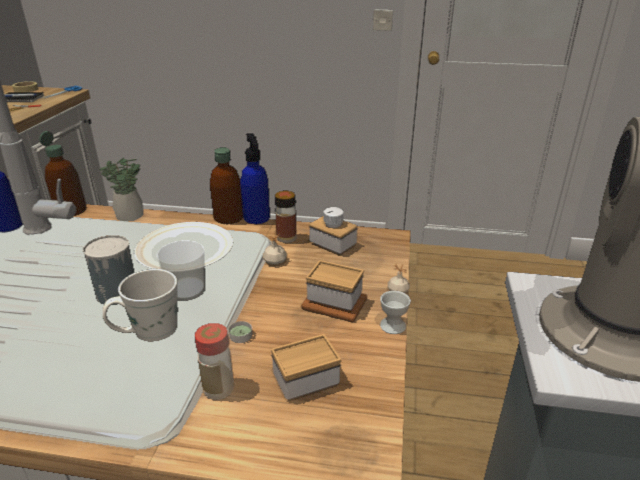

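View pics/top0.png

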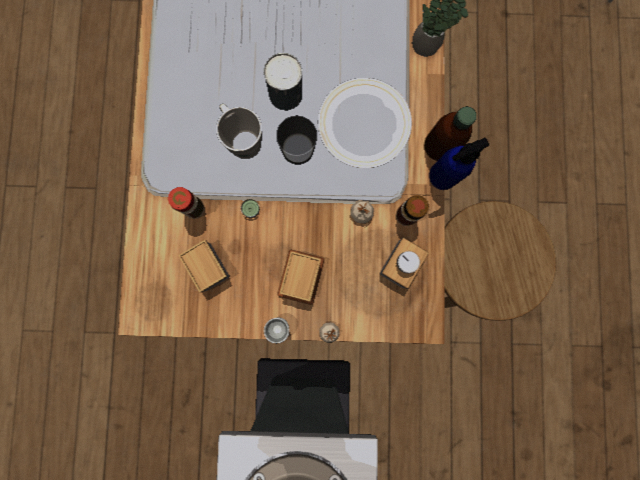

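Side view: plain box at (307,366), base box (335,288), capped box (333,233). In the top view they sit at (204,266), (300,277) and (404,263), with jars at (185,202) and (411,210), the tea light at (250,209), garlic at (362,211) and (329,331), and an egg cup at (277,330). Next I measure them from both depth clouds.

```bash
cat >> h.py <<'E'
def box(P,c,zr,r=.075):
    m=(np.hypot(P[...,0]-c[0],P[...,1]-c[1])<r)&(P[...,2]>zr[0])&(P[...,2]<zr[1])
    q=P[m]; 
    if len(q)<8: return None
    (cx,cy),(w,h),a=cv2.minAreaRect((q[:,:2]*1000).astype(np.float32))
    if w<h: w,h,a=h,w,a+90
    a=(a+90)%180-90
    return len(q),round(cx,1),round(cy,1),round(w,1),round(h,1),round(a,1),'zmed',round(float(np.median(q[:,2]))*1000,1),'zmax',round(float(np.percentile(q[:,2],98))*1000,1)
def pix(f,u,v,z):
    r=f['R'].T@np.linalg.solve(f['K'],[u,v,1]);c=-f['R'].T@f['t'];return c+r*(z-c[2])/r[2]
E
python3 - <<'E'
from h import *
F={n:dict(np.load(f'pics/{n}0.npz')) for n in('side','top')}
t=F['top']
C={k:pix(t,*uv,z)[:2] for k,uv,z in [('plain',(204,266),.05),('base',(300,277),.06),('cap',(404,263),.05)]}
for k,zr in [('plain',(.038,.07)),('base',(.05,.08)),('cap',(.04,.056)),('cap',(.065,.1))]:
    for n in F: print(k,n,zr,C[k].round(3),box(world(F[n]),C[k],zr))
P=world(t)
for k,uv,z in [('jarA',(180,195),.1),('jarB',(416,205),.1),('tea',(250,208),.015),('garl',(362,211),.04),('garl2',(329,331),.03),('egg',(277,330),.06)]:
    c=pix(t,*uv,z)[:2]; print(k,c.round(3),box(P,c,(.008,.2),.04))
w=world(t)
for v in (330,338,342,346): print('edge',v,w[v,300].round(3))
im=cv2.cvtColor(t['color'],cv2.COLOR_RGB2BGR)
a=cv2.resize(im[225:305,170:250],(400,400),interpolation=2);b=cv2.resize(im[225:305,365:445],(400,400),interpolation=2)
cv2.imwrite('pics/crop0.png',np.hstack([a,b]))
E
```

```text
plain side (0.038, 0.07) [0.483 0.193] (2273, 484.0, 198.1, 85.0, 63.0, 32.7, 'zmed', 50.1, 'zmax', 55.0)
plain top (0.038, 0.07) [0.483 0.193] (1390, 483.8, 197.6, 84.8, 60.9, 32.6, 'zmed', 49.5, 'zmax', 54.9)
base side (0.05, 0.08) [0.466 0.004] (1384, 468.8, 4.7, 85.6, 64.8, -14.1, 'zmed', 62.3, 'zmax', 67.2)
base top (0.05, 0.08) [0.466 0.004] (1361, 468.7, 4.4, 84.3, 60.2, -13.1, 'zmed', 61.7, 'zmax', 66.8)
cap side (0.04, 0.056) [ 0.5   -0.201] (571, 501.6, -200.6, 85.1, 62.6, -29.5, 'zmed', 49.6, 'zmax', 54.5)
cap top (0.04, 0.056) [ 0.5   -0.201] (900, 501.1, -202.5, 84.7, 60.6, -29.5, 'zmed', 48.9, 'zmax', 52.0)
cap side (0.065, 0.1) [ 0.5   -0.201] (270, 500.8, -199.1, 41.2, 39.1, -80.8, 'zmed', 79.7, 'zmax', 82.9)
cap top (0.065, 0.1) [ 0.5   -0.201] (389, 501.4, -201.5, 40.6, 40.4, 1.5, 'zmed', 79.8, 'zmax', 83.1)
jarA [0.613 0.233] (901, 617.4, 228.5, 68.3, 52.5, -6.8, 'zmed', 96.4, 'zmax', 107.8)
jarB [ 0.607 -0.212] (690, 604.1, -211.2, 44.5, 43.6, -15.8, 'zmed', 103.0, 'zmax', 107.0)
tea [0.607 0.113] (234, 621.2, 117.8, 58.0, 54.2, -25.5, 'zmed', 10.1, 'zmax', 16.0)
garl [ 0.603 -0.117] (517, 613.2, -116.5, 59.8, 52.6, -0.5, 'zmed', 25.7, 'zmax', 56.5)
garl2 [ 0.362 -0.056] (322, 357.2, -56.4, 38.6, 38.2, -88.5, 'zmed', 23.4, 'zmax', 48.3)
egg [0.364 0.045] (504, 363.3, 47.9, 47.7, 47.4, 47.6, 'zmed', 40.7, 'zmax', 56.9)
edge 330 [ 0.359  0.002 -0.   ]
edge 338 [ 0.343  0.001 -0.004]
edge 342 [ 0.228  0.017 -0.91 ]
edge 346 [ 0.212  0.016 -0.911]
```

View pics/crop0.png

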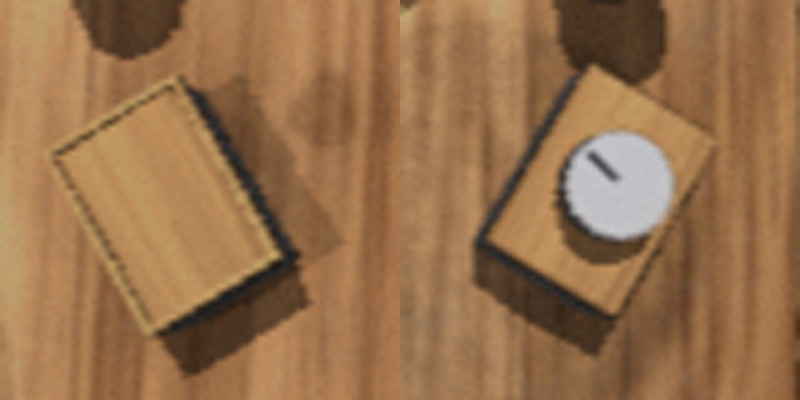

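Both views agree (mm, yaw in degrees):

| Box | Centre | Yaw | Height |
|---|---|---|---|
| Plain | (484, 198) | 32.6 | lid 50 |
| Base | (469, 4.5) | −13.5 | lid 62 |
| Capped | (501, −202) | −29.5 | lid 49, cap top about 81 |

The cap pointer is at about 43° world. Next I move over the plain box.

send_rows --steps '[{"dx": -5, "dy": -4.3, "dz": 0, "yaw": 0, "gripper": 1}, {"dx": -10, "dy": -8.6, "dz": 0, "yaw": 0, "gripper": 1}, {"dx": -15, "dy": -12.9, "dz": 0, "yaw": 0, "gripper": 1}, {"dx": -20, "dy": -17.2, "dz": 0, "yaw": 0, "gripper": 1}, {"dx": -20.5, "dy": -17.6, "dz": 0, "yaw": 0, "gripper": 1}]'

```text
clock: 0.72
tcp_pos: [0.3358, 0.4201, 0.2562]
orientation: [0.441, 3.11, -0.003]
contact_force: [-0.5, 0.2, 0.6]
grip_width: 0.0853
gripper_force: 0.0
```

send_rows --steps '[{"dx": -4, "dy": -3.5, "dz": 0, "yaw": -10, "gripper": 1}, {"dx": -9, "dy": -7.7, "dz": 0, "yaw": -20, "gripper": 1}, {"dx": -14, "dy": -12, "dz": 0, "yaw": -30, "gripper": 1}, {"dx": -18.5, "dy": -15.8, "dz": 0, "yaw": -40, "gripper": 1}, {"dx": -20.6, "dy": -17.6, "dz": 0, "yaw": -48.4, "gripper": 1}]'

```text
clock: 1.35
tcp_pos: [0.4842, 0.1978, 0.2562]
orientation: [-0.891, 3.013, 0.0]
contact_force: [0.3, 0.4, 0.5]
grip_width: 0.0855
gripper_force: 0.0
```

```bash
cat >> h.py <<'E'
from scipy.spatial.transform import Rotation as Ro
def go(x,y,z,ydir):
    "print tool-frame move to a world TCP (m) with tool y along ydir (deg, mod 180)"
    o=status.get_obs();R=Ro.from_rotvec(o['orientation']).as_matrix()
    d=R.T@(np.array([x,y,z])-o['tcp_pos'])*100
    cur=np.degrees(np.arctan2(R[1,1],R[0,1]));yw=-((ydir-cur+90)%180-90)
    print('t',round(float(o['clock']),2),'tcp',o['tcp_pos'].round(4),'ydir',cur.round(2),'tilt',R[:2,2].round(4),'F',o['contact_force'].round(1),'M',o['moment'].round(3),'w',o['grip_width'].round(4),'gf',o['gripper_force'].round(1),'q',o['joints'].round(2).tolist())
    print('MOVE dx dy dz',d.round(2),'yaw',yw.round(2))
E
python3 -c "
from h import *
go(.484,.198,.04,122.6)"
```

```text
Traceback (most recent call last):
  File "h.py", line 24, in go
    print('t',round(float(o['clock']),2),'tcp',o['tcp_pos'].round(4),'ydir',cur.round(2),'tilt',R[:2,2].round(4),'F',o['contact_force'].round(1),'M',o['moment'].round(3),'w',o['grip_width'].round(4),'gf',o['gripper_force'].round(1),'q',o['joints'].round(2).tolist())
                                                                                                                                                                              ^^^^^^^^^^^^^^^^^^^^^
AttributeError: 'float' object has no attribute 'round'
```

send_rows --steps '[{"dz": 5, "gripper": 1}, {"dz": 10, "gripper": 1}, {"dz": 14, "gripper": 1}, {"dz": 16, "gripper": 1}, {"dz": 16, "gripper": 1}]'

```text
validation failed for argument at $.st...
```

```bash
sed -i "s/o\['grip_width'\].round(4)/round(float(o['grip_width']),4)/;s/o\['gripper_force'\].round(1)/round(float(o['gripper_force']),1)/" h.py
python3 -c "
from h import *
go(.484,.198,.04,122.6)"
```

```text
t 1.35 tcp [0.4842 0.1978 0.2562] ydir 122.94 tilt [0.     0.0002] F [0.3 0.4 0.5] M [ 0.041  0.005 -0.007] w 0.0855 gf 0.0 q [-0.62, 0.23, 0.13, 1.92, -0.04, 0.99, 1.67]
MOVE dx dy dz [1.000e-02 2.000e-02 2.162e+01] yaw 0.34
```

send_rows --steps '[{"dx": 0, "dy": 0, "dz": 5, "yaw": 0.3, "gripper": 1}, {"dx": 0, "dy": 0, "dz": 10, "yaw": 0.3, "gripper": 1}, {"dx": 0, "dy": 0, "dz": 14, "yaw": 0.3, "gripper": 1}, {"dx": 0, "dy": 0, "dz": 16, "yaw": 0.3, "gripper": 1}, {"dx": 0, "dy": 0, "dz": 17, "yaw": 0.3, "gripper": 1}]'

```text
clock: 1.98
tcp_pos: [0.4826, 0.1993, 0.0849]
orientation: [0.875, -3.015, 0.0]
contact_force: [-0.3, -0.1, 1.1]
grip_width: 0.0856
gripper_force: 0.0
```

send_rows --steps '[{"dx": 0, "dy": 0, "dz": 1.5, "yaw": 0, "gripper": 1}, {"dx": 0, "dy": 0, "dz": 3, "yaw": 0, "gripper": 1}, {"dx": 0, "dy": 0, "dz": 4, "yaw": 0, "gripper": 1}, {"dx": 0, "dy": 0, "dz": 4.6, "yaw": 0, "gripper": 1}, {"dx": 0, "dy": 0, "dz": 4.6, "yaw": 0, "gripper": 1}]'

```text
clock: 2.6
tcp_pos: [0.4833, 0.1988, 0.04]
orientation: [0.873, -3.017, 0.0]
contact_force: [0.3, -0.1, -0.8]
grip_width: 0.0853
gripper_force: 0.0
```

```bash

python3 -c "
from h import *
go(.484,.198,.04,122.6)
f=imaging.grab_frame('side');cv2.imwrite('pics/g1.png',cv2.resize(cv2.cvtColor(f['color'],cv2.COLOR_RGB2BGR)[270:430,200:400],(800,600)))"
```

```text
t 2.6 tcp [0.4833 0.1988 0.04  ] ydir 122.29 tilt [-0.0004 -0.0002] F [ 0.3 -0.1 -0.8] M [0.012 0.    0.011] w 0.0853 gf 0.0 q [-0.58, 0.55, 0.09, 2.07, -0.09, 0.52, 1.71]
MOVE dx dy dz [-0.01 -0.11  0.  ] yaw -0.31
```

View pics/g1.png

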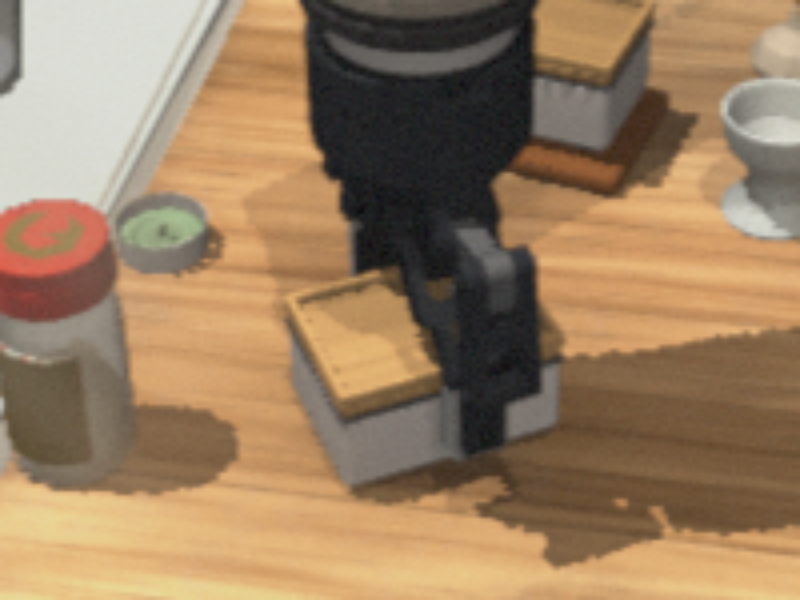

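The fingers straddle the plain box, with the near fingertip at (485,455) in the crop, and nothing else is close. I close and lift.

send_rows --steps '[{"dx": 0, "dy": -0.1, "dz": 0, "yaw": 0, "gripper": 0.75}, {"dx": 0, "dy": -0.1, "dz": 0, "yaw": 0, "gripper": 0.6}, {"dx": 0, "dy": -0.1, "dz": 0, "yaw": 0, "gripper": 0.4}, {"dx": 0, "dy": -0.1, "dz": 0, "yaw": 0, "gripper": 0.4}, {"dx": 0, "dy": -0.1, "dz": 0, "yaw": 0, "gripper": 0.4}]' --force 45

```text
clock: 3.28
tcp_pos: [0.4844, 0.1981, 0.0408]
orientation: [-0.873, 3.017, 0.0]
contact_force: [-0.2, -1.1, 5.4]
grip_width: 0.0593
gripper_force: 47.6
```

send_rows --steps '[{"dx": 0, "dy": 0, "dz": 0, "yaw": 0, "gripper": 0.4}, {"dx": 0, "dy": 0, "dz": -1, "yaw": 0, "gripper": 0.4}, {"dx": 0, "dy": 0, "dz": -4, "yaw": 0, "gripper": 0.4}, {"dx": 0, "dy": 0, "dz": -8, "yaw": 0, "gripper": 0.4}, {"dx": 0, "dy": 0, "dz": -12, "yaw": 0, "gripper": 0.4}]'

```text
clock: 3.9
tcp_pos: [0.4831, 0.1977, 0.1613]
orientation: [0.873, -3.016, 0.0]
contact_force: [0.3, 0.6, -4.1]
grip_width: 0.0599
gripper_force: 49.9
```

```bash

python3 -c "
from h import *
go(.4687,.0045,.16,76.5)
f=imaging.grab_frame('top');P=world(f)
f=imaging.grab_frame('side');P=world(f)
for z in ((.13,.175),): print(box(P,(.484,.198),z))
"
```

```text
t 3.9 tcp [0.4831 0.1977 0.1613] ydir 122.29 tilt [-0.0015 -0.0007] F [ 0.3  0.6 -4.1] M [ 0.113 -0.053  0.003] w 0.0599 gf 49.9 q [-0.61, 0.35, 0.12, 2.01, -0.06, 0.79, 1.68]
MOVE dx dy dz [ 11.54 -15.57   0.14] yaw 45.79
(1893, 488.6, 205.6, 83.6, 83.3, -41.0, 'zmed', 157.5, 'zmax', 174.9)
```

send_rows --steps '[{"dx": 2, "dy": -2.6, "dz": 0, "yaw": 8, "gripper": 0.4}, {"dx": 5, "dy": -6.7, "dz": 0, "yaw": 18, "gripper": 0.4}, {"dx": 8, "dy": -10.8, "dz": 0, "yaw": 28, "gripper": 0.4}, {"dx": 10.5, "dy": -14.2, "dz": 0, "yaw": 38, "gripper": 0.4}, {"dx": 11.54, "dy": -15.57, "dz": 0.1, "yaw": 45.8, "gripper": 0.4}]'

```text
clock: 4.62
tcp_pos: [0.4679, 0.0018, 0.1583]
orientation: [-0.383, -3.116, 0.002]
contact_force: [0.4, 0.3, -3.2]
grip_width: 0.0592
gripper_force: 50.2
```

send_rows --steps '[{"dx": 0, "dy": 0, "dz": 0.8, "yaw": 0, "gripper": 0.4}, {"dx": 0, "dy": 0, "dz": 2, "yaw": 0, "gripper": 0.4}, {"dx": 0, "dy": 0, "dz": 3, "yaw": 0, "gripper": 0.4}, {"dx": 0, "dy": 0, "dz": 3.8, "yaw": 0, "gripper": 0.4}, {"dx": 0, "dy": 0, "dz": 3.8, "yaw": 0, "gripper": 0.4}]'

```text
clock: 5.25
tcp_pos: [0.4691, 0.005, 0.1205]
orientation: [-0.368, -3.118, 0.001]
contact_force: [-0.0, -0.8, -3.6]
grip_width: 0.0594
gripper_force: 50.1
```

```bash
cat > look.py <<'E'
from h import *
import sys
name=sys.argv[1]
f=imaging.grab_frame('side');im=cv2.cvtColor(f['color'],cv2.COLOR_RGB2BGR)
cv2.imwrite(f'pics/{name}.png',cv2.resize(im[190:340,260:420],(800,600) if 0 else (640,600),interpolation=2))
E
python3 -c "
from h import *
go(.4687,.0045,.1024,76.5)
"; python3 look.py a1
```

```text
t 5.25 tcp [0.4691 0.005  0.1205] ydir 76.54 tilt [-0.0016 -0.0003] F [-0.  -0.8 -3.6] M [ 0.028  0.048 -0.007] w 0.0594 gf 50.1 q [-0.43, 0.35, 0.34, 2.17, -0.19, 0.65, 1.38]
MOVE dx dy dz [ 0.02 -0.06  1.81] yaw 0.04
```

View pics/a1.png

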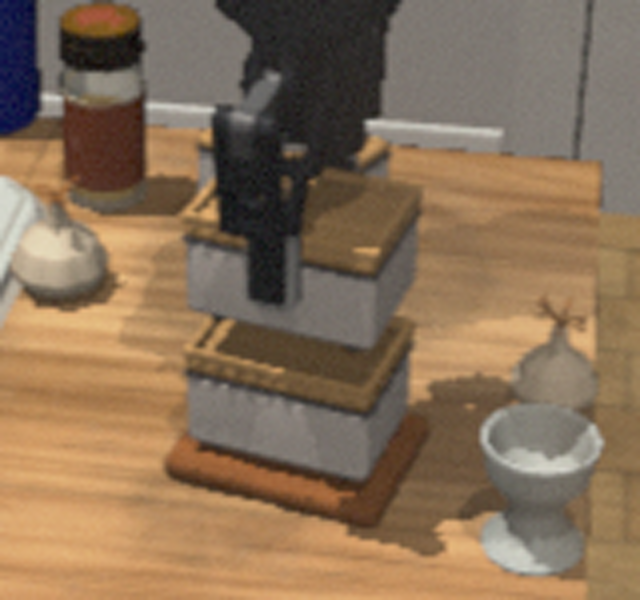

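The held plain box (190–420, 180–350) hangs square above the base box, and the near fingertip at (268,300) is clear of the rim. I lower it.

send_rows --steps '[{"dx": 0, "dy": -0.05, "dz": 0.5, "yaw": 0, "gripper": 0.4}, {"dx": 0, "dy": -0.05, "dz": 1.0, "yaw": 0, "gripper": 0.4}, {"dx": 0, "dy": -0.05, "dz": 1.4, "yaw": 0, "gripper": 0.4}, {"dx": 0, "dy": -0.05, "dz": 1.6, "yaw": 0, "gripper": 0.4}, {"dx": 0, "dy": -0.05, "dz": 1.7, "yaw": 0, "gripper": 0.4}]'

```text
clock: 5.92
tcp_pos: [0.4694, 0.0043, 0.1042]
orientation: [-0.369, -3.12, 0.0]
contact_force: [0.8, 0.6, -2.6]
grip_width: 0.0596
gripper_force: 50.1
```

send_rows --steps '[{"dx": 0, "dy": 0, "dz": 0, "yaw": 0, "gripper": 0.4}, {"dx": 0, "dy": 0, "dz": 0.1, "yaw": 0, "gripper": 0.4}, {"dx": 0, "dy": 0, "dz": 0.1, "yaw": 0, "gripper": 0.4}]'

```text
clock: 6.3
tcp_pos: [0.4694, 0.0043, 0.1033]
orientation: [-0.369, -3.12, -0.0]
contact_force: [0.1, -0.1, -3.9]
grip_width: 0.0597
gripper_force: 50.1
```

send_rows --steps '[{"dx": 0, "dy": 0, "dz": 0.05, "yaw": 0, "gripper": 0.4}, {"dx": 0, "dy": 0, "dz": 0.1, "yaw": 0, "gripper": 0.4}, {"dx": 0, "dy": 0, "dz": 0.1, "yaw": 0, "gripper": 0.4}]'

```text
clock: 6.68
tcp_pos: [0.4696, 0.0043, 0.1028]
orientation: [0.37, 3.12, 0.001]
contact_force: [-2.3, -0.2, 5.7]
grip_width: 0.0595
gripper_force: 51.3
```

send_rows --steps '[{"dx": 0, "dy": 0, "dz": 0.05, "yaw": 0, "gripper": 0.4}, {"dx": 0, "dy": 0, "dz": 0.05, "yaw": 0, "gripper": 0.4}, {"dx": 0, "dy": 0, "dz": 0.05, "yaw": 0, "gripper": 0.4}]'

```text
clock: 7.05
tcp_pos: [0.4696, 0.0043, 0.1027]
orientation: [0.37, 3.12, 0.001]
contact_force: [-5.0, -0.1, 11.7]
grip_width: 0.0593
gripper_force: 52.0
```

send_rows --steps '[{"dx": 0, "dy": 0, "dz": 0, "yaw": 0, "gripper": 0.75}, {"dx": 0, "dy": 0, "dz": 0, "yaw": 0, "gripper": 0.9}, {"dx": 0, "dy": 0, "dz": 0, "yaw": 0, "gripper": 1}, {"dx": 0, "dy": 0, "dz": -2, "yaw": 0, "gripper": 1}, {"dx": 0, "dy": 0, "dz": -6, "yaw": 0, "gripper": 1}]'

```text
clock: 7.68
tcp_pos: [0.4683, 0.0042, 0.1613]
orientation: [-0.369, -3.116, 0.002]
contact_force: [1.2, -0.2, 0.4]
grip_width: 0.0851
gripper_force: 0.0
```

```bash

python3 -c "
from h import *
go(.501,-.2015,.2,60.5)
"
```

```text
t 7.67 tcp [0.4683 0.0042 0.1613] ydir 76.5 tilt [-0.0035 -0.0011] F [ 1.2 -0.2  0.4] M [ 0.044 -0.079 -0.006] w 0.0851 gf 0.0 q [-0.46, 0.28, 0.37, 2.14, -0.15, 0.75, 1.34]
MOVE dx dy dz [ -7.97 -19.24  -3.86] yaw 16.0
```

send_rows --steps '[{"dx": 0, "dy": 0, "dz": -3.8, "yaw": 0, "gripper": 1}, {"dx": -2, "dy": -4.8, "dz": -3.8, "yaw": 4, "gripper": 1}, {"dx": -4.2, "dy": -10.2, "dz": -3.8, "yaw": 8, "gripper": 1}, {"dx": -6.4, "dy": -15.6, "dz": -3.8, "yaw": 12, "gripper": 1}, {"dx": -8, "dy": -19.2, "dz": -3.8, "yaw": 16, "gripper": 1}]'

```text
clock: 8.3
tcp_pos: [0.5022, -0.204, 0.1999]
orientation: [0.807, 3.036, -0.001]
contact_force: [0.3, -0.1, -0.4]
grip_width: 0.0857
gripper_force: 0.0
```

send_rows --steps '[{"dx": 0, "dy": 0, "dz": 0, "yaw": 0, "gripper": 1}, {"dx": 0, "dy": 0, "dz": 0, "yaw": 0, "gripper": 1}]'

```text
clock: 8.55
tcp_pos: [0.5022, -0.2002, 0.1994]
orientation: [-0.798, -3.037, -0.001]
contact_force: [0.2, -0.0, -1.3]
grip_width: 0.0856
gripper_force: 0.0
```

```bash

python3 -c "
from h import *
go(.501,-.2015,.042,60.5)
f=imaging.grab_frame('side');P=world(f)
for z in ((.098,.135),(.105,.12)): print(box(P,(.469,.004),z))
f=imaging.grab_frame('top');P=world(f)
for z in ((.098,.135),(.105,.12)): print(box(P,(.469,.004),z))
"
```

```text
t 8.55 tcp [ 0.5022 -0.2002  0.1994] ydir 60.55 tilt [-0.0009  0.0007] F [ 0.2 -0.  -1.3] M [0.031 0.01  0.048] w 0.0856 gf 0.0 q [-0.16, 0.35, 0.52, 1.96, -0.23, 0.89, 1.54]
MOVE dx dy dz [ 0.03 -0.17 15.74] yaw 0.05
(1449, 469.1, 4.0, 85.6, 65.8, -12.6, 'zmed', 112.0, 'zmax', 116.9)
(1238, 469.1, 4.0, 85.6, 65.8, -12.6, 'zmed', 112.4, 'zmax', 117.0)
(1530, 469.0, 3.9, 84.2, 60.3, -13.1, 'zmed', 111.5, 'zmax', 116.8)
(1524, 469.0, 4.1, 84.1, 60.0, -13.1, 'zmed', 111.5, 'zmax', 116.8)
```

The plain box is seated: lid at 112 mm, centre (469, 4), yaw −13.1. Next is the capped box.

send_rows --steps '[{"dx": 0, "dy": -0.17, "dz": 4, "yaw": 0, "gripper": 1}, {"dx": 0, "dy": -0.17, "dz": 8, "yaw": 0, "gripper": 1}, {"dx": 0, "dy": -0.17, "dz": 10.5, "yaw": 0, "gripper": 1}, {"dx": 0, "dy": -0.17, "dz": 12, "yaw": 0, "gripper": 1}, {"dx": 0, "dy": -0.17, "dz": 12, "yaw": 0, "gripper": 1}]'

```text
clock: 9.28
tcp_pos: [0.5013, -0.2017, 0.0793]
orientation: [-0.798, -3.037, -0.0]
contact_force: [-0.1, 0.2, -0.1]
grip_width: 0.0851
gripper_force: 0.0
```

send_rows --steps '[{"dx": 0, "dy": 0, "dz": 1, "yaw": 0, "gripper": 1}, {"dx": 0, "dy": 0, "dz": 2, "yaw": 0, "gripper": 1}, {"dx": 0, "dy": 0, "dz": 3, "yaw": 0, "gripper": 1}, {"dx": 0, "dy": 0, "dz": 3.7, "yaw": 0, "gripper": 1}, {"dx": 0, "dy": 0, "dz": 3.7, "yaw": 0, "gripper": 1}]'

```text
clock: 9.9
tcp_pos: [0.5011, -0.2025, 0.0422]
orientation: [-0.8, -3.037, 0.0]
contact_force: [0.4, -0.7, -0.2]
grip_width: 0.0857
gripper_force: 0.0
```

```bash

python3 -c "
from h import *
go(.501,-.2015,.042,60.5)
f=imaging.grab_frame('side');cv2.imwrite('pics/g2.png',cv2.resize(cv2.cvtColor(f['color'],cv2.COLOR_RGB2BGR)[160:280,260:420],(640,480)))"
```

```text
t 9.9 tcp [ 0.5011 -0.2025  0.0422] ydir 60.48 tilt [-0.0011  0.0003] F [ 0.4 -0.7 -0.2] M [-0.074  0.029  0.018] w 0.0857 gf 0.0 q [-0.03, 0.6, 0.38, 2.05, -0.4, 0.57, 1.69]
MOVE dx dy dz [0.06 0.08 0.02] yaw -0.02
```

View pics/g2.png

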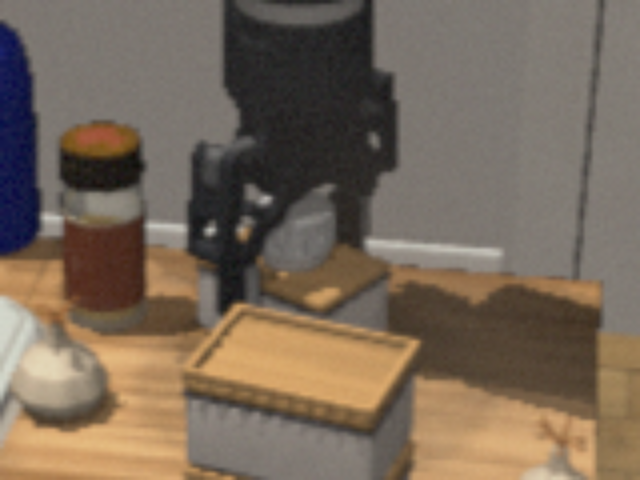

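The gripper straddles the capped box. The cap at (300,230) is below the palm and clear, and the jar at (100,230) is clear too. I grip and lift.

send_rows --steps '[{"dx": 0, "dy": 0.08, "dz": 0, "yaw": 0, "gripper": 0.75}, {"dx": 0, "dy": 0.08, "dz": 0, "yaw": 0, "gripper": 0.6}, {"dx": 0, "dy": 0.08, "dz": 0, "yaw": 0, "gripper": 0.4}, {"dx": 0, "dy": 0.08, "dz": 0, "yaw": 0, "gripper": 0.4}, {"dx": 0, "dy": 0.08, "dz": 0, "yaw": 0, "gripper": 0.4}]' --force 45

```text
clock: 10.58
tcp_pos: [0.5027, -0.2019, 0.0433]
orientation: [0.799, 3.037, 0.0]
contact_force: [1.0, 1.0, 5.5]
grip_width: 0.0592
gripper_force: 48.2
```

send_rows --steps '[{"dx": 0, "dy": 0, "dz": 0, "yaw": 0, "gripper": 0.4}, {"dx": 0, "dy": 0, "dz": -1, "yaw": 0, "gripper": 0.4}, {"dx": 0, "dy": 0, "dz": -5, "yaw": 0, "gripper": 0.4}, {"dx": 0, "dy": 0, "dz": -10, "yaw": 0, "gripper": 0.4}, {"dx": 0, "dy": 0, "dz": -15, "yaw": 0, "gripper": 0.4}]'

```text
clock: 11.2
tcp_pos: [0.5006, -0.2017, 0.1938]
orientation: [-0.8, -3.035, 0.001]
contact_force: [0.7, 0.6, -2.7]
grip_width: 0.0593
gripper_force: 50.5
```

```bash

python3 -c "
from h import *
go(.469,.004,.19,76.9)
"
```

```text
t 11.2 tcp [ 0.5006 -0.2017  0.1938] ydir 60.47 tilt [-0.0025  0.0002] F [ 0.7  0.6 -2.7] M [ 0.031 -0.104  0.003] w 0.0593 gf 50.5 q [-0.16, 0.36, 0.54, 1.97, -0.24, 0.88, 1.55]
MOVE dx dy dz [12.89 16.34  0.39] yaw -16.43
```

send_rows --steps '[{"dx": 1.8, "dy": 2.2, "dz": 0, "yaw": -3, "gripper": 0.4}, {"dx": 5, "dy": 6.3, "dz": 0, "yaw": -7, "gripper": 0.4}, {"dx": 8.5, "dy": 10.8, "dz": 0, "yaw": -11, "gripper": 0.4}, {"dx": 11.6, "dy": 14.7, "dz": 0, "yaw": -15, "gripper": 0.4}, {"dx": 12.9, "dy": 16.3, "dz": 0, "yaw": -16.4, "gripper": 0.4}]'

```text
clock: 11.82
tcp_pos: [0.4684, 0.0062, 0.1925]
orientation: [-0.351, -3.12, -0.0]
contact_force: [0.1, -0.3, -3.1]
grip_width: 0.0591
gripper_force: 50.7
```

send_rows --steps '[{"dx": 0, "dy": 0, "dz": 0.6, "yaw": 0, "gripper": 0.4}, {"dx": 0, "dy": 0, "dz": 1.4, "yaw": 0, "gripper": 0.4}, {"dx": 0, "dy": 0, "dz": 2.1, "yaw": 0, "gripper": 0.4}, {"dx": 0, "dy": 0, "dz": 2.4, "yaw": 0, "gripper": 0.4}, {"dx": 0, "dy": 0, "dz": 2.4, "yaw": 0, "gripper": 0.4}]'

```text
clock: 12.45
tcp_pos: [0.4698, 0.003, 0.1685]
orientation: [-0.36, -3.12, 0.001]
contact_force: [-0.6, -0.4, -2.9]
grip_width: 0.0594
gripper_force: 50.6
```

```bash

python3 -c "
from h import *
go(.469,.004,.155,76.9)
"; python3 look.py b1
```

```text
t 12.45 tcp [0.4698 0.003  0.1685] ydir 76.83 tilt [-0.0007 -0.0003] F [-0.6 -0.4 -2.9] M [-0.019 -0.055 -0.007] w 0.0594 gf 50.6 q [-0.49, 0.27, 0.41, 2.14, -0.15, 0.76, 1.36]
MOVE dx dy dz [0.1  0.08 1.35] yaw -0.07
```

View pics/b1.png

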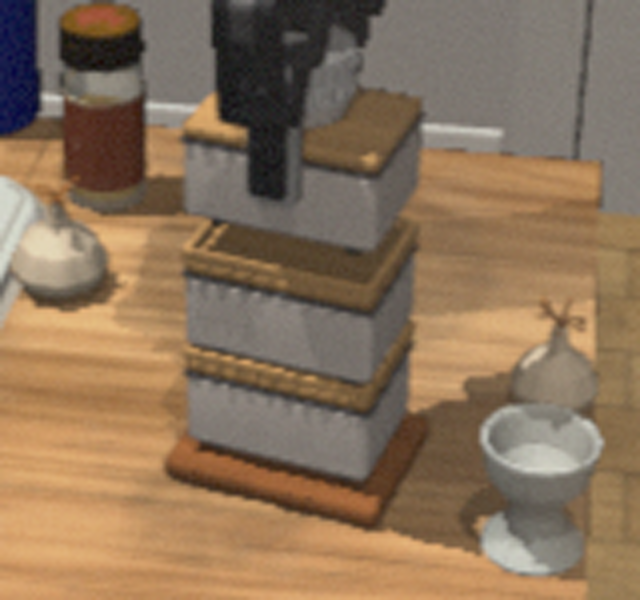

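The plain box is seated, and the capped box (185–422, 95–250) hangs square above its rim, which runs from (185,250) to (415,230). I lower it with the small correction.

send_rows --steps '[{"dx": 0.07, "dy": 0.06, "dz": 0.3, "yaw": 0, "gripper": 0.4}, {"dx": 0.07, "dy": 0.06, "dz": 0.6, "yaw": 0, "gripper": 0.4}, {"dx": 0.07, "dy": 0.06, "dz": 0.9, "yaw": 0, "gripper": 0.4}, {"dx": 0.07, "dy": 0.06, "dz": 1.15, "yaw": 0, "gripper": 0.4}, {"dx": 0.07, "dy": 0.06, "dz": 1.25, "yaw": 0, "gripper": 0.4}]'

```text
clock: 13.12
tcp_pos: [0.4693, 0.0043, 0.1561]
orientation: [-0.358, -3.121, 0.0]
contact_force: [-0.7, 0.5, -3.2]
grip_width: 0.0593
gripper_force: 50.7
```

send_rows --steps '[{"dx": 0, "dy": 0, "dz": 0.05, "yaw": 0, "gripper": 0.4}, {"dx": 0, "dy": 0, "dz": 0.1, "yaw": 0, "gripper": 0.4}, {"dx": 0, "dy": 0, "dz": 0.1, "yaw": 0, "gripper": 0.4}]'

```text
clock: 13.5
tcp_pos: [0.4695, 0.0043, 0.1553]
orientation: [0.359, 3.121, 0.0]
contact_force: [-0.6, 0.7, -3.4]
grip_width: 0.0594
gripper_force: 50.7
```

send_rows --steps '[{"dx": 0, "dy": 0, "dz": 0.05, "yaw": 0, "gripper": 0.4}, {"dx": 0, "dy": 0, "dz": 0.1, "yaw": 0, "gripper": 0.4}, {"dx": 0, "dy": 0, "dz": 0.1, "yaw": 0, "gripper": 0.4}]'

```text
clock: 13.88
tcp_pos: [0.4697, 0.0043, 0.1549]
orientation: [0.359, 3.121, 0.001]
contact_force: [-2.5, 0.1, 5.7]
grip_width: 0.0593
gripper_force: 52.0
```

send_rows --steps '[{"dx": 0, "dy": 0, "dz": 0.05, "yaw": 0, "gripper": 0.4}, {"dx": 0, "dy": 0, "dz": 0.05, "yaw": 0, "gripper": 0.4}, {"dx": 0, "dy": 0, "dz": 0.05, "yaw": 0, "gripper": 0.4}]'

```text
clock: 14.25
tcp_pos: [0.4698, 0.0043, 0.1548]
orientation: [0.359, 3.121, 0.001]
contact_force: [-3.3, 0.5, 10.7]
grip_width: 0.0595
gripper_force: 52.6
```

send_rows --steps '[{"dx": 0, "dy": 0, "dz": 0, "yaw": 0, "gripper": 0.75}, {"dx": 0, "dy": 0, "dz": 0, "yaw": 0, "gripper": 0.9}, {"dx": 0, "dy": 0, "dz": 0, "yaw": 0, "gripper": 1}, {"dx": 0, "dy": 0, "dz": -2, "yaw": 0, "gripper": 1}, {"dx": 0, "dy": 0, "dz": -6, "yaw": 0, "gripper": 1}]'

```text
clock: 14.88
tcp_pos: [0.4683, 0.0041, 0.2132]
orientation: [-0.358, -3.118, 0.003]
contact_force: [0.6, 1.5, 0.9]
grip_width: 0.0852
gripper_force: 0.0
```

send_rows --steps '[{"dx": 0, "dy": 0, "dz": -5, "yaw": 0, "gripper": 1}, {"dx": 4, "dy": -4, "dz": -6, "yaw": 0, "gripper": 1}, {"dx": 8, "dy": -8, "dz": -6, "yaw": 0, "gripper": 1}, {"dx": 10, "dy": -12, "dz": -6, "yaw": 0, "gripper": 1}, {"dx": 10, "dy": -14, "dz": -6, "yaw": 0, "gripper": 1}]'

```text
clock: 15.5
tcp_pos: [0.3382, -0.1107, 0.2736]
orientation: [-0.361, -3.121, -0.003]
contact_force: [1.5, 0.2, 0.4]
grip_width: 0.0855
gripper_force: 0.0
```

```bash
cat > m.py <<'E'
from h import *
F={}
for n in ('side','top'):
    F[n]=f=imaging.grab_frame(n);P=world(f);np.savez(f'pics/{n}_m.npz',**f)
    for z in ((.15,.168),(.178,.205)): print(n,z,box(P,(.469,.004),z))
    for z in ((.10,.125),): print(n,z,box(P,(.469,.004),z))
im=cv2.cvtColor(F['top']['color'],cv2.COLOR_RGB2BGR)
c=F['top']['R']@np.array([.469,.004,.19])+F['top']['t'];uv=F['top']['K']@c;uv=(uv[:2]/uv[2]).astype(int);print(uv)
cv2.imwrite('pics/m1.png',cv2.resize(im[uv[1]-40:uv[1]+40,uv[0]-40:uv[0]+40],(560,560),interpolation=2))
E
python3 m.py; python3 -c "
from h import *
go(.469,.004,.193,76.9)"
```

```text
side (0.15, 0.168) (1014, 469.3, 5.2, 84.2, 65.2, -13.8, 'zmed', 161.3, 'zmax', 165.9)
side (0.178, 0.205) (428, 469.4, 6.7, 40.5, 39.3, 33.4, 'zmed', 191.5, 'zmax', 194.2)
side (0.1, 0.125) (745, 469.5, 5.6, 85.5, 62.7, -12.8, 'zmed', 112.2, 'zmax', 124.3)
top (0.15, 0.168) (1214, 469.4, 3.8, 84.8, 60.3, -13.1, 'zmed', 160.8, 'zmax', 163.2)
top (0.178, 0.205) (502, 469.3, 3.7, 41.3, 39.6, -88.5, 'zmed', 191.7, 'zmax', 194.3)
top (0.1, 0.125) None
[298 273]
t 15.6 tcp [ 0.3395 -0.1109  0.2739] ydir 76.69 tilt [0.0008 0.0009] F [0.  0.4 0.2] M [ 0.019 -0.045  0.02 ] w 0.0854 gf 0.0 q [-0.45, -0.16, 0.54, 2.25, 0.09, 1.03, 1.38]
MOVE dx dy dz [-9.95 14.15  8.11] yaw -0.21
```

View pics/m1.png

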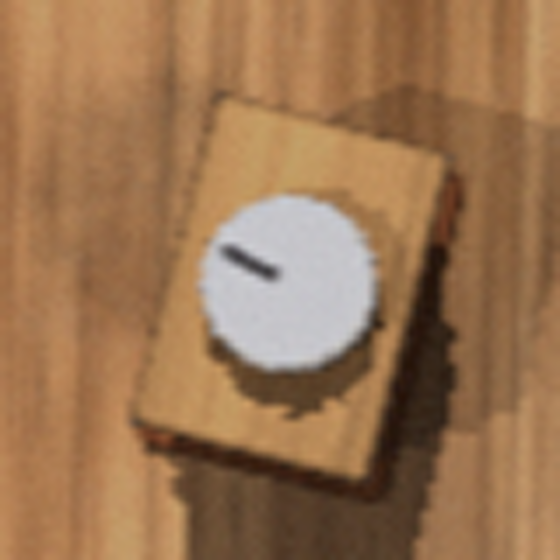

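The column is square: lid at 161.5 mm, yaw −13.1, and cap centre (469.3, 3.8) with its top at about 193 mm. The pointer runs from (278,275) to (222,247), about 62° world or 75° from the box's x axis. I go back over the cap and grip it.

send_rows --steps '[{"dx": -3, "dy": 4, "dz": 0, "yaw": 0, "gripper": 1}, {"dx": -6.5, "dy": 8.5, "dz": 0, "yaw": 0, "gripper": 1}, {"dx": -9, "dy": 12.5, "dz": 0, "yaw": 0, "gripper": 1}, {"dx": -9.95, "dy": 14.15, "dz": 0, "yaw": 0, "gripper": 1}, {"dx": -9.95, "dy": 14.15, "dz": 2, "yaw": 0, "gripper": 1}]'

```text
clock: 16.23
tcp_pos: [0.471, 0.0079, 0.2541]
orientation: [0.354, 3.12, 0.001]
contact_force: [-0.2, 0.6, -0.7]
grip_width: 0.0851
gripper_force: 0.0
```

send_rows --steps '[{"dx": 0, "dy": 0, "dz": 2, "yaw": 0, "gripper": 1}, {"dx": 0, "dy": 0, "dz": 4, "yaw": 0, "gripper": 1}, {"dx": 0, "dy": 0, "dz": 5.5, "yaw": 0, "gripper": 1}, {"dx": 0, "dy": 0, "dz": 6, "yaw": 0, "gripper": 1}, {"dx": 0, "dy": 0, "dz": 6, "yaw": 0, "gripper": 1}]'

```text
clock: 16.85
tcp_pos: [0.4693, 0.0058, 0.1938]
orientation: [-0.359, -3.121, 0.0]
contact_force: [0.7, 0.2, -0.0]
grip_width: 0.0849
gripper_force: 0.0
```

```bash
python3 -c "
from h import *
go(.4693,.0041,.193,76.9)"
```

```text
t 16.85 tcp [0.4693 0.0058 0.1938] ydir 76.88 tilt [-0.0003 -0.0001] F [ 0.7  0.2 -0. ] M [ 0.023 -0.015 -0.022] w 0.0849 gf 0.0 q [-0.53, 0.23, 0.45, 2.12, -0.13, 0.82, 1.34]
MOVE dx dy dz [-0.04 -0.17  0.08] yaw -0.02
```

send_rows --steps '[{"dx": -0.03, "dy": -0.17, "dz": 0.05, "yaw": 0, "gripper": 0.7}, {"dx": -0.03, "dy": -0.17, "dz": 0.05, "yaw": 0, "gripper": 0.55}, {"dx": -0.03, "dy": -0.17, "dz": 0.05, "yaw": 0, "gripper": 0.52}, {"dx": -0.03, "dy": -0.17, "dz": 0.05, "yaw": 0, "gripper": 0.3}, {"dx": -0.03, "dy": -0.17, "dz": 0.05, "yaw": 0, "gripper": 0.3}]' --force 30

```text
clock: 17.48
tcp_pos: [0.4695, 0.0042, 0.1936]
orientation: [0.358, 3.12, 0.001]
contact_force: [-0.9, 0.2, 3.2]
grip_width: 0.0401
gripper_force: 30.4
```

send_rows --steps '[{"dx": 0, "dy": 0, "dz": 0, "yaw": 0, "gripper": 0.3}, {"dx": 0, "dy": 0, "dz": 0, "yaw": 0, "gripper": 0.3}]'

```text
clock: 17.73
tcp_pos: [0.4694, 0.0042, 0.1935]
orientation: [0.358, 3.121, 0.0]
contact_force: [0.8, 0.7, 4.6]
grip_width: 0.0401
gripper_force: 30.5
```

```bash
python3 -c "
from h import *
go(.4693,.0041,.193,76.9)"
```

```text
t 17.73 tcp [0.4694 0.0042 0.1935] ydir 76.9 tilt [0.0006 0.0002] F [0.8 0.7 4.6] M [ 0.081 -0.005 -0.018] w 0.0401 gf 30.5 q [-0.53, 0.23, 0.45, 2.12, -0.13, 0.82, 1.34]
MOVE dx dy dz [ 0.01 -0.02  0.05] yaw -0.0
```

send_rows --steps '[{"dx": 0, "dy": 0, "dz": 0.006, "yaw": 4, "gripper": 0.3}, {"dx": 0, "dy": 0, "dz": 0.011, "yaw": 8, "gripper": 0.3}, {"dx": 0, "dy": 0, "dz": 0.017, "yaw": 12, "gripper": 0.3}, {"dx": 0, "dy": 0, "dz": 0.022, "yaw": 16, "gripper": 0.3}, {"dx": 0, "dy": 0, "dz": 0.028, "yaw": 20, "gripper": 0.3}]'

```text
clock: 18.35
tcp_pos: [0.4695, 0.0043, 0.1932]
orientation: [0.898, 3.01, 0.001]
contact_force: [0.1, 1.2, 4.8]
grip_width: 0.0398
gripper_force: 30.6
```

send_rows --steps '[{"dx": 0, "dy": 0, "dz": 0.006, "yaw": 4, "gripper": 0.3}, {"dx": 0, "dy": 0, "dz": 0.011, "yaw": 8, "gripper": 0.3}, {"dx": 0, "dy": 0, "dz": 0.017, "yaw": 12, "gripper": 0.3}, {"dx": 0, "dy": 0, "dz": 0.022, "yaw": 16, "gripper": 0.3}, {"dx": 0, "dy": 0, "dz": 0.028, "yaw": 20, "gripper": 0.3}]'

```text
clock: 18.98
tcp_pos: [0.4696, 0.0043, 0.193]
orientation: [1.407, 2.808, 0.001]
contact_force: [-0.7, 0.5, 4.9]
grip_width: 0.0397
gripper_force: 30.6
```

```bash
cat > s.py <<'E'
from h import *
go(.4694,.0042,.193,76.9)
f=imaging.grab_frame('side');P=world(f)
print(box(P,(.469,.004),(.15,.168)))
E
python3 s.py
```

```text
t 18.98 tcp [0.4696 0.0043 0.193 ] ydir 36.77 tilt [0.0008 0.0003] F [-0.7  0.5  4.9] M [ 0.194 -0.028  0.037] w 0.0397 gf 30.6 q [-0.64, 0.24, 0.58, 2.13, -0.18, 0.82, 0.69]
MOVE dx dy dz [-0.   -0.02 -0.  ] yaw -40.13
(944, 469.9, 5.1, 85.6, 62.7, -12.1, 'zmed', 161.1, 'zmax', 165.8)
```

send_rows --steps '[{"dx": 0, "dy": 0, "dz": 0.006, "yaw": 4, "gripper": 0.3}, {"dx": 0, "dy": 0, "dz": 0.011, "yaw": 8, "gripper": 0.3}, {"dx": 0, "dy": 0, "dz": 0.017, "yaw": 12, "gripper": 0.3}, {"dx": 0, "dy": 0, "dz": 0.022, "yaw": 16, "gripper": 0.3}, {"dx": 0, "dy": 0, "dz": 0.028, "yaw": 20, "gripper": 0.3}]'

```text
clock: 19.65
tcp_pos: [0.4696, 0.0043, 0.1927]
orientation: [1.872, 2.522, 0.001]
contact_force: [0.3, 1.0, 4.3]
grip_width: 0.0398
gripper_force: 30.6
```

```bash
python3 s.py
```

```text
t 19.65 tcp [0.4696 0.0043 0.1927] ydir 16.84 tilt [0.001  0.0003] F [0.3 1.  4.3] M [ 0.233 -0.12   0.052] w 0.0398 gf 30.6 q [-0.7, 0.25, 0.65, 2.13, -0.21, 0.82, 0.37]
MOVE dx dy dz [-0.   -0.03 -0.03] yaw -60.06
(937, 469.9, 6.1, 85.6, 61.9, -12.3, 'zmed', 161.1, 'zmax', 165.7)
```

send_rows --steps '[{"dx": 0, "dy": 0, "dz": 0.003, "yaw": 2, "gripper": 0.3}, {"dx": 0, "dy": 0, "dz": 0.006, "yaw": 4, "gripper": 0.3}, {"dx": 0, "dy": 0, "dz": 0.009, "yaw": 6, "gripper": 0.3}, {"dx": 0, "dy": 0, "dz": 0.012, "yaw": 8, "gripper": 0.3}, {"dx": 0, "dy": 0, "dz": 0.012, "yaw": 8, "gripper": 0.3}]'

```text
clock: 20.32
tcp_pos: [0.4696, 0.0042, 0.1925]
orientation: [2.043, 2.386, 0.001]
contact_force: [0.4, 1.3, 5.6]
grip_width: 0.0397
gripper_force: 30.7
```

```bash
python3 s.py
```

```text
t 20.32 tcp [0.4696 0.0042 0.1925] ydir 8.84 tilt [0.0008 0.0001] F [0.4 1.3 5.6] M [ 0.292 -0.243 -0.078] w 0.0397 gf 30.7 q [-0.72, 0.26, 0.68, 2.13, -0.22, 0.82, 0.25]
MOVE dx dy dz [ 0.   -0.02 -0.05] yaw -68.06
(929, 469.7, 4.5, 85.5, 63.3, -12.6, 'zmed', 161.1, 'zmax', 165.7)
```

send_rows --steps '[{"dx": 0, "dy": 0, "dz": 0.003, "yaw": 2, "gripper": 0.3}, {"dx": 0, "dy": 0, "dz": 0.006, "yaw": 4, "gripper": 0.3}, {"dx": 0, "dy": 0, "dz": 0.006, "yaw": 4, "gripper": 0.3}]'

```text
clock: 20.75
tcp_pos: [0.4696, 0.0042, 0.1925]
orientation: [2.125, 2.313, 0.001]
contact_force: [1.1, 0.7, 5.8]
grip_width: 0.0401
gripper_force: 30.7
```

```bash
python3 s.py
```

```text
t 20.75 tcp [0.4696 0.0042 0.1925] ydir 4.84 tilt [0.0009 0.0001] F [1.1 0.7 5.8] M [ 0.255 -0.269 -0.049] w 0.0401 gf 30.7 q [-0.73, 0.26, 0.7, 2.13, -0.23, 0.82, 0.19]
MOVE dx dy dz [ 0.   -0.02 -0.05] yaw -72.06
(947, 469.8, 6.1, 86.2, 60.6, -12.2, 'zmed', 161.1, 'zmax', 165.7)
```

send_rows --steps '[{"dx": 0, "dy": 0, "dz": 0.003, "yaw": 1.5, "gripper": 0.3}, {"dx": 0, "dy": 0, "dz": 0.006, "yaw": 3, "gripper": 0.3}, {"dx": 0, "dy": 0, "dz": 0.006, "yaw": 3, "gripper": 0.3}]'

```text
clock: 21.18
tcp_pos: [0.4696, 0.0042, 0.1924]
orientation: [2.185, 2.256, 0.001]
contact_force: [0.7, 1.2, 5.6]
grip_width: 0.0402
gripper_force: 30.7
```

```bash
python3 s.py
```

```text
t 21.18 tcp [0.4696 0.0042 0.1924] ydir 1.84 tilt [0.0009 0.0002] F [0.7 1.2 5.6] M [ 0.296 -0.228 -0.06 ] w 0.0402 gf 30.7 q [-0.74, 0.26, 0.71, 2.13, -0.23, 0.82, 0.14]
MOVE dx dy dz [ 0.   -0.02 -0.06] yaw -75.06
(937, 469.7, 5.5, 84.9, 62.3, -13.0, 'zmed', 161.1, 'zmax', 165.5)
```

send_rows --steps '[{"dx": 0, "dy": 0, "dz": 0.003, "yaw": 1.5, "gripper": 0.3}, {"dx": 0, "dy": 0, "dz": 0.003, "yaw": 3, "gripper": 0.3}, {"dx": 0, "dy": 0, "dz": 0.003, "yaw": 3, "gripper": 0.3}]'

```text
clock: 21.6
tcp_pos: [0.4696, 0.0041, 0.1924]
orientation: [2.243, 2.199, 0.001]
contact_force: [1.0, 1.5, 5.3]
grip_width: 0.0401
gripper_force: 30.8
```

```bash
python3 s.py
```

```text
t 21.6 tcp [0.4696 0.0041 0.1924] ydir -1.14 tilt [ 0.0008 -0.0001] F [1.  1.5 5.3] M [ 0.144 -0.241  0.063] w 0.0401 gf 30.8 q [-0.75, 0.26, 0.72, 2.13, -0.24, 0.82, 0.09]
MOVE dx dy dz [ 0.01 -0.02 -0.06] yaw -78.04
(938, 469.7, 5.3, 86.1, 62.0, -13.4, 'zmed', 161.1, 'zmax', 165.4)
```

```bash
sed -i 's/^go.*/&\nprint("tau",status.get_obs()["tau"].round(3))/' s.py; python3 s.py
```

```text
t 21.65 tcp [0.4696 0.0041 0.1924] ydir -1.13 tilt [ 0.0008 -0.    ] F [1.4 1.1 5.4] M [ 0.183 -0.265  0.048] w 0.04 gf 30.8 q [-0.75, 0.26, 0.72, 2.13, -0.24, 0.82, 0.09]
MOVE dx dy dz [ 0.01 -0.02 -0.06] yaw -78.03
tau [  0.389 -28.967   5.07  -19.853   0.193   0.326  -0.082]
(941, 469.4, 4.4, 85.9, 63.5, -13.0, 'zmed', 161.1, 'zmax', 165.5)
```

send_rows --steps '[{"dx": 0, "dy": 0, "dz": 0.001, "yaw": 1.5, "gripper": 0.3}, {"dx": 0, "dy": 0, "dz": 0.002, "yaw": 3, "gripper": 0.3}, {"dx": 0, "dy": 0, "dz": 0.002, "yaw": 3, "gripper": 0.3}]'

```text
clock: 22.08
tcp_pos: [0.4694, 0.0039, 0.1923]
orientation: [2.3, 2.139, 0.0]
contact_force: [1.0, -0.0, 6.5]
grip_width: 0.0402
gripper_force: 30.8
```

```bash
python3 s.py
```

```text
t 22.07 tcp [0.4694 0.0039 0.1923] ydir -4.15 tilt [ 0.0004 -0.0002] F [ 1.  -0.   6.5] M [ 0.073 -0.157  0.156] w 0.0402 gf 30.8 q [-0.76, 0.26, 0.73, 2.13, -0.24, 0.82, 0.04]
MOVE dx dy dz [ 0.03 -0.   -0.07] yaw -81.05
tau [ 1.0400e-01 -2.8738e+01  4.8810e+00 -2.0018e+01 -1.3000e-02  1.7400e-01
 -1.8500e-01]
(932, 469.7, 4.7, 85.3, 62.9, -16.4, 'zmed', 161.1, 'zmax', 165.4)
```

send_rows --steps '[{"dx": 0, "dy": 0, "dz": 0.001, "yaw": 1.5, "gripper": 0.3}, {"dx": 0, "dy": 0, "dz": 0.002, "yaw": 3, "gripper": 0.3}, {"dx": 0, "dy": 0, "dz": 0.002, "yaw": 3, "gripper": 0.3}]'

```text
clock: 22.5
tcp_pos: [0.4695, 0.0039, 0.1923]
orientation: [2.355, 2.079, 0.0]
contact_force: [0.7, 0.2, 6.7]
grip_width: 0.0401
gripper_force: 30.8
```

```bash
python3 s.py
```

```text
t 22.5 tcp [0.4695 0.0039 0.1923] ydir -7.13 tilt [ 0.0006 -0.0003] F [0.7 0.2 6.7] M [ 0.017 -0.159  0.106] w 0.0401 gf 30.8 q [-0.77, 0.27, 0.74, 2.13, -0.25, 0.82, -0.0]
MOVE dx dy dz [ 0.02 -0.01 -0.07] yaw -84.03
tau [ 2.2600e-01 -2.8595e+01  5.0800e+00 -1.9872e+01 -7.0000e-03  2.2200e-01
 -2.3200e-01]
(931, 469.2, 6.4, 86.1, 59.8, -16.8, 'zmed', 161.0, 'zmax', 165.4)
```

Bottomed out: past about 77° the wrist torque rises and the box begins to follow (yaw −13 → −16.5). I back off 90° from here.

send_rows --steps '[{"dx": 0, "dy": 0, "dz": 0, "yaw": -2, "gripper": 0.3}, {"dx": 0, "dy": 0, "dz": -0.005, "yaw": -5, "gripper": 0.3}, {"dx": 0, "dy": 0, "dz": -0.01, "yaw": -8, "gripper": 0.3}, {"dx": 0, "dy": 0, "dz": -0.014, "yaw": -11, "gripper": 0.3}, {"dx": 0, "dy": 0, "dz": -0.02, "yaw": -15, "gripper": 0.3}]'

```text
clock: 23.18
tcp_pos: [0.4694, 0.0039, 0.1925]
orientation: [2.062, 2.37, 0.0]
contact_force: [0.4, 0.2, 6.6]
grip_width: 0.0396
gripper_force: 30.8
```

```bash
python3 s.py;python3 s.py|tail -1;python3 s.py|tail -1
```

```text
t 23.18 tcp [0.4694 0.0039 0.1925] ydir 7.96 tilt [ 0.0004 -0.    ] F [0.4 0.2 6.6] M [ 0.11  -0.099 -0.101] w 0.0396 gf 30.8 q [-0.72, 0.26, 0.68, 2.13, -0.22, 0.82, 0.23]
MOVE dx dy dz [ 0.03  0.   -0.05] yaw -68.94
tau [ -0.545 -29.021   4.833 -20.092   0.049   0.135  -0.7  ]
(935, 469.3, 5.0, 85.1, 61.3, -18.8, 'zmed', 161.0, 'zmax', 165.5)
(933, 468.9, 4.5, 84.6, 62.1, -20.1, 'zmed', 161.0, 'zmax', 165.6)
(936, 468.8, 5.2, 84.4, 62.1, -18.4, 'zmed', 161.0, 'zmax', 165.9)
```

The box stayed put during the back-off, so the cap is unscrewing relative to it. The stop did twist the box by about 6°, which uses up the rim play. I finish the 90°, then square the box again.

send_rows --steps '[{"dx": 0, "dy": 0, "dz": -0.007, "yaw": -5, "gripper": 0.3}, {"dx": 0, "dy": 0, "dz": -0.014, "yaw": -10, "gripper": 0.3}, {"dx": 0, "dy": 0, "dz": -0.021, "yaw": -15, "gripper": 0.3}, {"dx": 0, "dy": 0, "dz": -0.028, "yaw": -20, "gripper": 0.3}, {"dx": 0, "dy": 0, "dz": -0.035, "yaw": -25, "gripper": 0.3}]'

```text
clock: 23.95
tcp_pos: [0.4693, 0.0039, 0.1928]
orientation: [1.499, 2.761, 0.0]
contact_force: [0.4, 0.3, 6.6]
grip_width: 0.0399
gripper_force: 30.8
```

send_rows --steps '[{"dx": 0, "dy": 0, "dz": -0.007, "yaw": -5, "gripper": 0.3}, {"dx": 0, "dy": 0, "dz": -0.014, "yaw": -10, "gripper": 0.3}, {"dx": 0, "dy": 0, "dz": -0.021, "yaw": -15, "gripper": 0.3}, {"dx": 0, "dy": 0, "dz": -0.028, "yaw": -20, "gripper": 0.3}, {"dx": 0, "dy": 0, "dz": -0.035, "yaw": -25, "gripper": 0.3}]'

```text
clock: 24.58
tcp_pos: [0.4691, 0.0038, 0.1932]
orientation: [-0.866, -3.02, 0.0]
contact_force: [-0.2, 0.3, 7.0]
grip_width: 0.04
gripper_force: 30.9
```

send_rows --steps '[{"dx": 0, "dy": 0, "dz": -0.007, "yaw": -5, "gripper": 0.3}, {"dx": 0, "dy": 0, "dz": -0.014, "yaw": -10, "gripper": 0.3}, {"dx": 0, "dy": 0, "dz": -0.021, "yaw": -15, "gripper": 0.3}, {"dx": 0, "dy": 0, "dz": -0.028, "yaw": -20, "gripper": 0.3}, {"dx": 0, "dy": 0, "dz": -0.035, "yaw": -25, "gripper": 0.3}]'

```text
clock: 25.2
tcp_pos: [0.4692, 0.0037, 0.1936]
orientation: [-0.192, -3.136, 0.0]
contact_force: [-1.0, 0.8, 6.4]
grip_width: 0.0405
gripper_force: 30.9
```

```bash
python3 s.py;python3 s.py|tail -1;python3 s.py|tail -1
```

```text
t 25.2 tcp [0.4692 0.0037 0.1936] ydir 83.01 tilt [-0.     -0.0003] F [-1.   0.8  6.4] M [-0.097  0.012 -0.034] w 0.0405 gf 30.9 q [-0.51, 0.23, 0.43, 2.12, -0.13, 0.82, 1.44]
MOVE dx dy dz [-0.02  0.05  0.06] yaw 6.11
tau [ -0.876 -31.688   2.909 -20.734  -0.118  -0.095  -0.834]
(971, 469.6, 4.7, 85.2, 62.1, -19.7, 'zmed', 161.0, 'zmax', 164.0)
(974, 469.0, 5.3, 85.0, 61.7, -19.4, 'zmed', 161.0, 'zmax', 163.9)
(979, 469.0, 4.8, 85.1, 63.4, -19.4, 'zmed', 161.0, 'zmax', 163.7)
```

send_rows --steps '[{"dx": 0, "dy": 0, "dz": -0.05, "yaw": 0, "gripper": 0.6}, {"dx": 0, "dy": 0, "dz": -0.05, "yaw": 0, "gripper": 0.8}, {"dx": 0, "dy": 0, "dz": -0.05, "yaw": 0, "gripper": 1}, {"dx": 0, "dy": 0, "dz": -0.05, "yaw": 0, "gripper": 1}, {"dx": 0, "dy": 0, "dz": -4, "yaw": 0, "gripper": 1}]'

```text
clock: 25.98
tcp_pos: [0.4672, 0.004, 0.2317]
orientation: [-0.194, -3.13, 0.003]
contact_force: [0.8, -0.2, 0.2]
grip_width: 0.0856
gripper_force: 0.0
```

send_rows --steps '[{"dx": 0, "dy": 0, "dz": -4, "yaw": 0, "gripper": 1}, {"dx": 4, "dy": -4, "dz": -4.5, "yaw": 0, "gripper": 1}, {"dx": 8, "dy": -8, "dz": -4.5, "yaw": 0, "gripper": 1}, {"dx": 10, "dy": -12, "dz": -4.5, "yaw": 0, "gripper": 1}, {"dx": 10, "dy": -14, "dz": -4.5, "yaw": 0, "gripper": 1}]'

```text
clock: 26.6
tcp_pos: [0.3506, -0.1239, 0.2783]
orientation: [0.198, 3.135, 0.003]
contact_force: [1.3, 0.0, -0.1]
grip_width: 0.0856
gripper_force: 0.0
```

```bash
sed -i 's/m1.png/m2.png/' m.py; python3 m.py; python3 -c "
from h import *
f=dict(np.load('pics/top_m.npz'));P=world(f);g=f['color'].mean(-1)
m=(np.hypot(P[...,0]-.469,P[...,1]-.004)<.018)&(P[...,2]>.18)&(g<150)
q=P[m][:,:2]; c=q.mean(0);print('pointer centroid angle',np.degrees(np.arctan2(c[1]-.0038,c[0]-.4692)),len(q)); print(cv2.fitLine((q*1000).astype(np.float32),2,0,.01,.01).ravel())
go(.469,.004,.155,71)"
```

```text
side (0.15, 0.168) (1006, 469.1, 4.7, 84.6, 62.3, -18.8, 'zmed', 161.4, 'zmax', 166.0)
side (0.178, 0.205) (431, 468.7, 5.9, 41.1, 39.2, 41.1, 'zmed', 191.8, 'zmax', 194.2)
side (0.1, 0.125) (760, 462.8, 24.4, 101.7, 51.6, 16.3, 'zmed', 112.4, 'zmax', 124.7)
top (0.15, 0.168) (1208, 469.0, 3.2, 84.9, 60.3, -19.4, 'zmed', 160.7, 'zmax', 163.4)
top (0.178, 0.205) (501, 468.5, 3.4, 41.3, 40.5, -70.5, 'zmed', 191.8, 'zmax', 194.9)
top (0.1, 0.125) (22, 468.5, 3.5, 84.7, 57.4, -11.4, 'zmed', 115.4, 'zmax', 117.6)
[298 273]
pointer centroid angle 69.17002843430589 19
[3.7959233e-01 9.2515385e-01 4.7223688e+02 1.1782080e+01]
t 26.7 tcp [ 0.352  -0.124   0.2786] ydir 82.68 tilt [0.0008 0.0006] F [ 0.1  0.2 -0.7] M [0.04 0.02 0.02] w 0.0855 gf 0.0 q [-0.43, -0.12, 0.57, 2.22, 0.08, 1.03, 1.53]
MOVE dx dy dz [-9.97 14.18 12.37] yaw 11.68
```

View pics/m2.png

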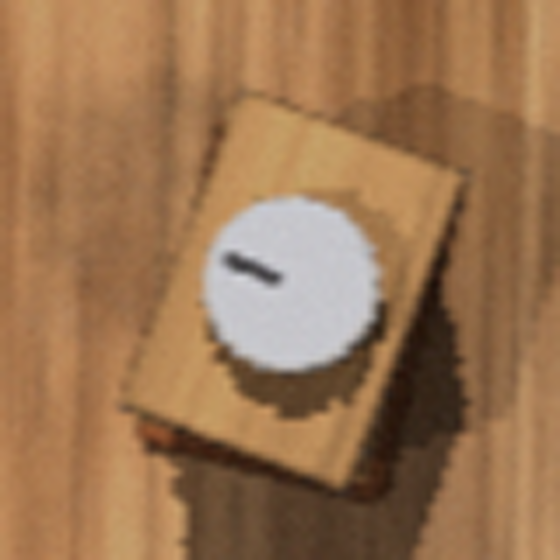

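The pointer, (280,278) to (225,258), reads about 68° against a box yaw of −19.4°, so about 88–90° from the stop, which agrees with the turn I made. The box itself is about 6° off square. I grip it, turn it back to −13.1°, then regrip the cap.

send_rows --steps '[{"dx": -3, "dy": 4, "dz": 0, "yaw": 4, "gripper": 1}, {"dx": -6.5, "dy": 8.5, "dz": 0, "yaw": 8, "gripper": 1}, {"dx": -9, "dy": 12.5, "dz": 0, "yaw": 12, "gripper": 1}, {"dx": -9.97, "dy": 14.18, "dz": 0, "yaw": 12, "gripper": 1}, {"dx": -9.97, "dy": 14.18, "dz": 0, "yaw": 12, "gripper": 1}]'

```text
clock: 27.32
tcp_pos: [0.4692, 0.0072, 0.2779]
orientation: [-0.516, -3.098, 0.001]
contact_force: [0.1, -0.6, -0.7]
grip_width: 0.0854
gripper_force: 0.0
```

send_rows --steps '[{"dx": 0, "dy": 0, "dz": 4, "yaw": 0, "gripper": 1}, {"dx": 0, "dy": 0, "dz": 7, "yaw": 0, "gripper": 1}, {"dx": 0, "dy": 0, "dz": 9, "yaw": 0, "gripper": 1}, {"dx": 0, "dy": 0, "dz": 10, "yaw": 0, "gripper": 1}, {"dx": 0, "dy": 0, "dz": 10, "yaw": 0, "gripper": 1}]'

```text
clock: 27.95
tcp_pos: [0.4684, 0.0052, 0.1783]
orientation: [-0.523, -3.097, 0.001]
contact_force: [0.3, 0.7, -0.5]
grip_width: 0.0857
gripper_force: 0.0
```

```bash
python3 -c "
from h import *
go(.469,.0035,.156,70.6)"
```

```text
t 27.95 tcp [0.4684 0.0052 0.1783] ydir 70.83 tilt [-0.001  -0.0002] F [ 0.3  0.7 -0.5] M [0.019 0.053 0.056] w 0.0857 gf 0.0 q [-0.51, 0.25, 0.43, 2.13, -0.15, 0.78, 1.25]
MOVE dx dy dz [-0.11 -0.14  2.23] yaw 0.23
```

send_rows --steps '[{"dx": -0.08, "dy": -0.14, "dz": 1, "yaw": 0.2, "gripper": 1}, {"dx": -0.08, "dy": -0.14, "dz": 2.1, "yaw": 0.2, "gripper": 0.9}, {"dx": -0.08, "dy": -0.14, "dz": 2.1, "yaw": 0.2, "gripper": 0.76}, {"dx": -0.08, "dy": -0.14, "dz": 2.1, "yaw": 0.2, "gripper": 0.5}, {"dx": -0.08, "dy": -0.14, "dz": 2.1, "yaw": 0.2, "gripper": 0.5}]' --force 25

```text
clock: 28.58
tcp_pos: [0.4691, 0.0044, 0.1573]
orientation: [-0.527, -3.097, 0.0]
contact_force: [-0.4, 0.6, -2.2]
grip_width: 0.0596
gripper_force: 29.3
```

send_rows --steps '[{"dx": 0, "dy": 0, "dz": 0, "yaw": 0, "gripper": 0.5}, {"dx": 0, "dy": 0, "dz": 0, "yaw": -1.5, "gripper": 0.5}, {"dx": 0, "dy": 0, "dz": 0, "yaw": -3, "gripper": 0.5}, {"dx": 0, "dy": 0, "dz": 0, "yaw": -4.5, "gripper": 0.5}, {"dx": 0, "dy": 0, "dz": 0, "yaw": -6.1, "gripper": 0.5}]'

```text
clock: 29.2
tcp_pos: [0.4694, 0.0044, 0.1574]
orientation: [-0.358, -3.121, -0.0]
contact_force: [0.0, -0.6, -3.4]
grip_width: 0.0595
gripper_force: 29.3
```

```bash
python3 s.py;python3 s.py|tail -1
```

```text
t 29.2 tcp [0.4694 0.0044 0.1574] ydir 76.9 tilt [-0.  0.] F [ 0.  -0.6 -3.4] M [0.018 0.004 0.016] w 0.0595 gf 29.3 q [-0.48, 0.29, 0.4, 2.15, -0.16, 0.73, 1.37]
MOVE dx dy dz [-0.   -0.02 -3.56] yaw 0.0
tau [-2.4900e-01 -3.8059e+01  3.9140e+00 -2.1661e+01  7.0000e-03  3.0000e-02
 -2.6900e-01]
(863, 470.8, 9.3, 85.0, 79.0, -13.4, 'zmed', 161.3, 'zmax', 166.9)
(849, 469.3, 8.6, 84.8, 80.6, -17.5, 'zmed', 161.2, 'zmax', 166.4)
```

send_rows --steps '[{"dx": 0, "dy": 0, "dz": 0.05, "yaw": 0, "gripper": 0.5}, {"dx": 0, "dy": 0, "dz": 0.1, "yaw": 0, "gripper": 0.5}, {"dx": 0, "dy": 0, "dz": 0.1, "yaw": 0, "gripper": 0.5}]'

```text
clock: 29.68
tcp_pos: [0.4696, 0.0044, 0.157]
orientation: [0.361, 3.12, 0.001]
contact_force: [-2.3, -0.3, 6.6]
grip_width: 0.0592
gripper_force: 30.5
```

send_rows --steps '[{"dx": 0, "dy": 0, "dz": 0, "yaw": 0, "gripper": 0.75}, {"dx": 0, "dy": 0, "dz": 0, "yaw": 0, "gripper": 0.9}, {"dx": 0, "dy": 0, "dz": 0, "yaw": 0, "gripper": 1}, {"dx": 0, "dy": 0, "dz": -1.5, "yaw": 0, "gripper": 1}, {"dx": 0, "dy": 0, "dz": -5.5, "yaw": 0, "gripper": 1}]'

```text
clock: 30.3
tcp_pos: [0.4683, 0.0042, 0.2115]
orientation: [-0.361, -3.117, 0.003]
contact_force: [1.3, -0.1, 1.1]
grip_width: 0.0856
gripper_force: 0.0
```

send_rows --steps '[{"dx": 0, "dy": 0, "dz": -5, "yaw": 0, "gripper": 1}, {"dx": 4, "dy": -4, "dz": -6, "yaw": 0, "gripper": 1}, {"dx": 8, "dy": -8, "dz": -6, "yaw": 0, "gripper": 1}, {"dx": 10, "dy": -12, "dz": -6, "yaw": 0, "gripper": 1}, {"dx": 10, "dy": -14, "dz": -6, "yaw": 0, "gripper": 1}]'

```text
clock: 30.92
tcp_pos: [0.3381, -0.1106, 0.272]
orientation: [0.364, 3.119, 0.003]
contact_force: [0.5, 0.9, 0.4]
grip_width: 0.0854
gripper_force: 0.0
```

```bash
sed -i 's/m2.png/m3.png/' m.py; python3 m.py; python3 -c "
from h import *
f=dict(np.load('pics/top_m.npz'));P=world(f);g=f['color'].mean(-1)
m=(np.hypot(P[...,0]-.469,P[...,1]-.004)<.018)&(P[...,2]>.18)&(g<150)
q=P[m][:,:2]; c=q.mean(0);print('pointer centroid angle',np.degrees(np.arctan2(c[1]-.0038,c[0]-.4692)),len(q)); print(cv2.fitLine((q*1000).astype(np.float32),2,0,.01,.01).ravel())
go(.469,.004,.193,76.9)"
```

```text
side (0.15, 0.168) (1012, 470.3, 4.8, 84.4, 63.0, -13.5, 'zmed', 161.4, 'zmax', 166.1)
side (0.178, 0.205) (426, 469.9, 5.6, 40.8, 39.2, 41.2, 'zmed', 191.7, 'zmax', 194.2)
side (0.1, 0.125) (755, 462.3, 23.5, 102.1, 52.8, 17.5, 'zmed', 112.3, 'zmax', 124.7)
top (0.15, 0.168) (1216, 470.0, 3.7, 84.4, 60.3, -13.4, 'zmed', 160.7, 'zmax', 163.7)
top (0.178, 0.205) (498, 470.2, 3.7, 40.4, 40.4, 77.5, 'zmed', 191.9, 'zmax', 194.9)
top (0.1, 0.125) None
[298 273]
pointer centroid angle 69.8701613420791 18
[2.3683858e-01 9.7154903e-01 4.7252777e+02 1.2878919e+01]
t 31.02 tcp [ 0.3394 -0.1108  0.2722] ydir 76.56 tilt [0.0019 0.0011] F [-0.7  0.3  0.3] M [-0.018  0.009 -0.05 ] w 0.0853 gf 0.0 q [-0.44, -0.15, 0.54, 2.25, 0.09, 1.02, 1.38]
MOVE dx dy dz [-9.92 14.16  7.96] yaw -0.34
```

View pics/m3.png

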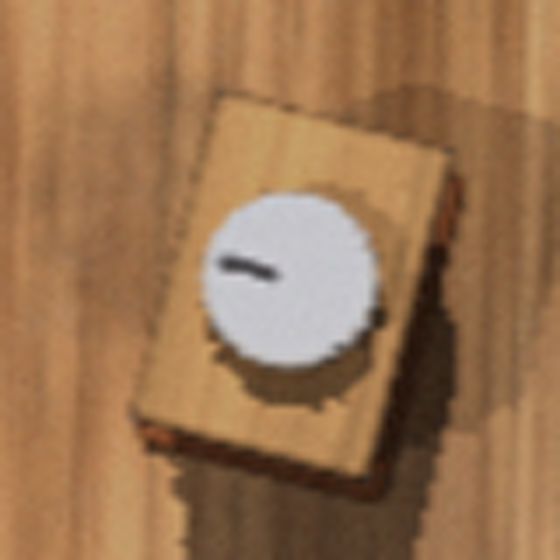

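The box is square again (yaw −13.4, lid 161 mm) and the pointer, (275,275) to (222,263), reads about 76°, so 89–90° from the stop. I regrip the cap at (470, 3.7).

send_rows --steps '[{"dx": -3, "dy": 4, "dz": 0, "yaw": 0, "gripper": 1}, {"dx": -6.5, "dy": 8.5, "dz": 0, "yaw": 0, "gripper": 1}, {"dx": -9, "dy": 12.5, "dz": 0, "yaw": 0, "gripper": 1}, {"dx": -10, "dy": 14.15, "dz": 0, "yaw": 0, "gripper": 1}, {"dx": -10, "dy": 14.15, "dz": 2, "yaw": 0, "gripper": 1}]'

```text
clock: 31.65
tcp_pos: [0.4717, 0.0078, 0.2522]
orientation: [0.357, 3.119, 0.001]
contact_force: [-0.5, -0.3, -1.9]
grip_width: 0.0852
gripper_force: 0.0
```

send_rows --steps '[{"dx": 0, "dy": 0, "dz": 2, "yaw": 0, "gripper": 1}, {"dx": 0, "dy": 0, "dz": 4, "yaw": 0, "gripper": 1}, {"dx": 0, "dy": 0, "dz": 5.3, "yaw": 0, "gripper": 1}, {"dx": 0, "dy": 0, "dz": 5.8, "yaw": 0, "gripper": 1}, {"dx": 0, "dy": 0, "dz": 5.8, "yaw": 0, "gripper": 1}]'

```text
clock: 32.28
tcp_pos: [0.4698, 0.0058, 0.1935]
orientation: [-0.362, -3.121, 0.0]
contact_force: [-0.1, 1.1, 0.0]
grip_width: 0.0856
gripper_force: 0.0
```

```bash
python3 -c "
from h import *
go(.4700,.0041,.1938,76.9)"
```

```text
t 32.27 tcp [0.4698 0.0058 0.1935] ydir 76.78 tilt [-0.0001 -0.    ] F [-0.1  1.1  0. ] M [ 0.065  0.035 -0.008] w 0.0856 gf 0.0 q [-0.53, 0.23, 0.44, 2.12, -0.13, 0.82, 1.33]
MOVE dx dy dz [-0.06 -0.16 -0.03] yaw -0.12
```

send_rows --steps '[{"dx": -0.03, "dy": -0.16, "dz": 0, "yaw": 0, "gripper": 0.7}, {"dx": -0.03, "dy": -0.16, "dz": 0, "yaw": 0, "gripper": 0.55}, {"dx": -0.03, "dy": -0.16, "dz": 0, "yaw": 0, "gripper": 0.52}, {"dx": -0.03, "dy": -0.16, "dz": 0, "yaw": 0, "gripper": 0.3}, {"dx": -0.03, "dy": -0.16, "dz": 0, "yaw": 0, "gripper": 0.3}]' --force 30

```text
clock: 32.9
tcp_pos: [0.4699, 0.0042, 0.1936]
orientation: [0.361, 3.12, 0.0]
contact_force: [-0.2, -0.0, 3.1]
grip_width: 0.0405
gripper_force: 30.5
```

send_rows --steps '[{"dx": 0, "dy": 0, "dz": 0, "yaw": 0, "gripper": 0.3}, {"dx": 0, "dy": 0, "dz": 0, "yaw": 0, "gripper": 0.3}, {"dx": 0, "dy": 0, "dz": 0, "yaw": 0, "gripper": 0.3}]'

```text
clock: 33.28
tcp_pos: [0.4699, 0.0042, 0.1935]
orientation: [0.361, 3.12, 0.0]
contact_force: [0.4, -0.0, 4.6]
grip_width: 0.04
gripper_force: 30.6
```

```bash
python3 s.py;python3 s.py|tail -1; python3 -c "
from h import *
f=imaging.grab_frame('top');P=world(f)
for k,c in dict(jarA=(.617,.2285),jarB=(.604,-.211),tea=(.621,.118),garl=(.613,-.1165),g2=(.357,-.056),egg=(.363,.048)).items(): print(k,box(P,c,(.008,.2),.04))"
```

```text
t 33.27 tcp [0.4699 0.0042 0.1935] ydir 76.8 tilt [0.0004 0.0001] F [ 0.4 -0.   4.6] M [0.002 0.079 0.024] w 0.04 gf 30.6 q [-0.53, 0.23, 0.44, 2.12, -0.13, 0.82, 1.34]
MOVE dx dy dz [ 0.05 -0.01  0.05] yaw -0.1
tau [-6.0000e-03 -3.2681e+01  2.9980e+00 -2.1565e+01  4.0000e-03 -6.9000e-02
  1.0000e-03]
(984, 470.3, 5.2, 84.0, 62.1, -13.5, 'zmed', 161.2, 'zmax', 164.1)
(978, 470.4, 5.4, 85.9, 62.4, -12.7, 'zmed', 161.2, 'zmax', 164.5)
jarA (964, 619.7, 224.5, 73.0, 58.9, -2.9, 'zmed', 91.0, 'zmax', 108.0)
jarB (689, 603.8, -211.0, 43.9, 43.3, -17.0, 'zmed', 103.1, 'zmax', 107.0)
tea (390, 631.5, 114.9, 65.4, 62.2, 33.6, 'zmed', 10.1, 'zmax', 15.6)
garl (634, 619.8, -121.2, 70.3, 63.3, 21.3, 'zmed', 21.7, 'zmax', 56.2)
g2 None
egg None
```

```bash
python3 -c "
from h import *
print(workorder.hand_in())"
```

```text
the job is handed in; nothing more can be done
None
```

I handed the job in at about 33 s: both boxes measure seated and square, the cap was screwed to its stop and backed off about a quarter turn (90° turned, 88–90° read off the pointer), and the fingers still grip it; the stop had twisted the top box about 6°, so I let go of the cap, squared the box and regripped, and I touched nothing else (the egg cup and small garlic were hidden by the arm in the last check).

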